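# Hold the brake-release plunger through the guard window

### The arm

A 6-joint arm with a two-finger parallel gripper is mounted at the origin on a cart in front of the work surface, level with it; the furniture and walls round the work are solid. World frame = base frame: x ahead of the robot, y to its left, z up, the work surface at z = 0. Lengths are in m, angles in rad, forces in N, time in s.
With the tool pointing down it reaches from about 0.325 to 0.9 m from the base axis. Payload 6.1 kg.
Tool frame: the origin (TCP) lies midway between the tips of the shut fingers; the grasp point (between the pads) lies 19 mm behind it; z points along the fingers, y is the line along which they close (so a half turn about z gives the same grasp; the last joint's range is limited). The gripper opens to 85 mm and grips with 20 to 120 N. Pads are 22 mm wide; open, the fingers measure 114 mm over their backs; the gripper's body (76 mm by 85 mm) begins 54 mm behind the grasp point. The pads swing forward as they close: fully open they stand 13 mm farther back than shut.
Start: joints at [-1.264, 0.22, 1.526, -0, 1.395, -0.126], TCP at [0.262, -0.567, 0.231] pointing down, gripper open.
Joint ranges: [-2.98, 2.98], [-0.91, 2.08], [0.09, 2.57], [-1.24, 4.39], [0.2, 2.65], [-2.68, 2.68]. Speed limits (rad/s): [2.57, 2.57, 3.01, 3.14, 3.14, 3.14].

### API

Orientations are given as [roll, pitch, yaw] about the fixed x, y, z axes, in that order (R = Rz(yaw) Ry(pitch) Rx(roll)).
In Python, from plant import manip, kin, eyes, finder, monitor gives the robot as it stands. Calls block until the motion is done:
- manip.movep(position, orientation): joint-space move of the TCP to a pose.
- manip.move_l(position, feed=0.15, rotation=None, max_force=None): straight line of the TCP; rotation=None keeps the orientation; feed is the mean speed in m/s. With max_force (N) it stops when the force on the tool has changed by that much, and returns True; else False.
- manip.set_joints(angles): joint-space move.
- manip.gripper_to(opening, f_grip=None): finger opening in m; f_grip is the grip in N (None keeps the last); returns when the fingers have stopped.
- manip.hold(seconds).
- kin.inverse_kinematics(position, orientation): joint angles nearest the present ones, or None.
- eyes.get_image(name): name is "scene" or "top" or "wrist"; returns (picture, depth): 400x640x3 uint8, red, green, blue; 400x640 float32, m along the optical axis (not along the pixel's ray), 0 where there is no reading.
- eyes.get_calibration(name): a dict with "intrinsics" (3x3 intrinsics, pixels), "world_from_camera" (4x4, takes a point from camera to world coordinates). Camera axes: x right, y down, z forward; pixel columns grow to the right and rows downward; lengths in m; the calibration is good to about 2 mm. The wrist camera is an equidistant fisheye: a pixel r from the principal point sees the ray r / f radians off the axis. A picture is of the moment at which its call begins: read the wrist's pose just before it. get_calibration takes no time and is no camera call; for the wrist camera it gives the pose at the moment of the call.
A pose or a line that the arm cannot do raises manip.Unreachable and nothing moves.
- manip.job_done(): hands the job in; it is judged then, once.
Trained networks look in the newest picture that a camera, given by its name, has taken for a name from the list of things; names that differ only in an ending like _2 or _b are one class to them, and where a whole thing is asked for, a point or a joint stands for the part that bears it (a point fixed in the world has none). Each returns a list of dicts, best first, with "confidence" (0 to 1); they miss things now and then, are a little off and sometimes report something else, mostly with a low value. They report only what shows in the picture. A call takes as long as a camera call.
- finder.silhouettes(target, camera): "region" (400x640 bool, what is visible of it) and "uv" ([column, row] in pixels, amid what is visible of it).
Readings, each from a call of its own:
- monitor.read_time_s(): time.
- monitor.read_q(): joint angles.
- monitor.read_joint_velocities(): joint speeds.
- monitor.read_joint_torque(): joint torques, N m.
- monitor.read_eef_pos(): TCP position.
- monitor.read_tcp_rot(): TCP orientation.
- monitor.read_ft_force(): force on the tool from outside, world axes, zero at the start.
- monitor.read_torque(): the same for the moment, N m.
- monitor.read_opening(): finger opening in m.
- monitor.read_grasp_force(): force on a finger pad.
Only numpy, scipy, OpenCV 4.12 (cv2) and the standard library are available. Lean on these libraries where they do the work, as an engineer would, in place of code of your own. Each camera call takes 0.05 s, during which the arm holds its last target. There are 200 camera calls.

### The job

The spindle brake behind the machine guard has to be held off. First slide the black shutter on the guard fully aside by its orange tab (to the left as seen from the robot) to uncover the window, then pick up the orange-handled release key by its handle, pass its steel bar level and straight through the narrow window and push the red sprung plunger behind it well in, about 10 mm. Finish while still gripping the key and pressing the plunger in: do not let go, and leave the bottle, tape measure and V block where they are.

Things in the scene. Friction and masses are not known exactly. Their poses are not given: they have to be found in the camera images.
- guard: Fixed machine guard, open on top, 135 deep: grey front panel 170 wide, 140 high, 12 thick; yellow sheets 125 high, foot flanges to 111 mm either side of the middle. Origin on the bench below the middle of the front face; x points into the guard (away from the robot), y left as seen from the robot, z up. A guide strip below the window stands 9 mm proud of the face (z 47 to 53).
- slot_mouth (a point): Centre of the window in the guard's front face, 80 mm above the bench; axes as the guard's. The window is a plain rectangular hole through the 12 mm panel, 22 wide (y) and 14 high (z), its front edges chamfered by about 3 mm.
- shutter (a joint): Travel of the black shutter along the guard's +y (m): 0 = centred over the window, 0.05 = fully open (end stop); starts between 0 and 0.01. Plate 38 wide, 4 thick, standing 6 mm proud of the front face, hung on the panel's top edge; slides with about 1.5 N friction and stays where it is left.
- shutter_tab (a point): Top centre of the shutter's orange tab, 182 mm above the bench, 6 mm behind the plane of the front face; moves with the shutter; axes as the guard's. Tab 14 wide (y), 16 deep (x), 32 high, on a saddle 38 wide whose top is 150 mm above the bench.
- plunger (a joint): How far the red plunger is pressed in along the guard's +x (m): 0 = out, 0.016 = end stop. Spring: about 3.6 N at the start of travel, 300 N/m, 6.6 N at 10 mm.
- plunger_face (a point): Middle of the flat face of the red plunger (18 mm diameter), straight behind the window, 45 mm behind the guard's front face when not pressed, 80 mm above the bench; moves with the plunger. Axes as the guard's.
- release_key: Loose key, 160 long, 0.18 to 0.26 kg, lying flat. Origin on its underside where handle and bar meet, centred; x along the bar to its tip, z up. Orange handle 60 long (x -60 to 0 mm), 26 wide (y), 32 high; steel bar 20 wide, 12 high (z 0 to 12) to x 94, then a nose 16 wide, 9 high to x 100. Balances 4 mm behind the origin.
- key_tip (a point): Middle of the end of the key's nose: 100 mm ahead of the key's origin and 6 mm above its underside; axes as the key's.
- glue_bottle: Bystander: upright white and red bottle with blue cap, 43 across, 135 high; origin under its middle.
- tape_measure: Bystander: yellow tape measure, 34x72x63; origin under its middle.
- v_block_1: Bystander: grey steel V block, 45x40x30; origin under its middle.

How it is judged:
On the way, in this order (a step that is already met when the one before it is completed fails the run):
1. the shutter is slid aside by at least 42 mm (value of joint shutter above 0.042 m), for 0.2 s.
2. the key is gripped and lifted clear of the bench (height (world z) of release_key above 0.03 m and contact force between the fingers and release_key above 2 N), for 0.2 s.
3. the key's tip is through the window, 30 mm or more behind the front face (x of key_tip in the frame of guard above 0.03 m and y of key_tip in the frame of guard between -0.006 and 0.006 m and z of key_tip in the frame of guard between 0.074 and 0.086 m), for 0.1 s.
At the end, for the whole second after the job is handed in: Key gripped and at rest, level and parallel to the guard's x within 0.12 rad, tip over 30 mm behind the front face and within 6 mm of the window axis; plunger pressed over 6 mm (over 2 N); key over 60 mm high; shutter open over 38 mm; bottle, tape measure, V block moved under 30 mm (all of step 3 and value of joint plunger above 0.006 m and value of joint shutter above 0.038 m and contact force between the fingers and release_key above 2 N and contact force between release_key and plunger above 2 N and angle between the x axis of release_key and the x axis of guard, either way round below 0.12 rad and angle between release_key's own z axis and vertical below 0.12 rad and height (world z) of release_key above 0.06 m and linear speed of release_key below 0.02 m/s and distance of each of glue_bottle, tape_measure, v_block_1 from where it was at the start of the episode below 0.03 m); the arm keeps its last pose, push and grip.
It fails at once if a bystander is pushed more than 30 mm or tipped (distance of any of glue_bottle, tape_measure, v_block_1 from where it was at the start of the episode above 0.03 m or angle between any of glue_bottle, tape_measure, v_block_1's own z axis and vertical above 0.5 rad).
It also fails if it takes over 56 s, if anything falls off the work surface, if the arm or the gripper's body presses on something with over 40 N, if the wrist force passes 120 N, or if a joint passes its speed limit or range.

## Working session

There is one attempt and no reset: what is moved stays moved. The work goes in short steps, each a Python script; the robot and the scene stay as the last script left them, time stands still between calls to the robot, and variables do not carry over. Pictures are saved under pics/ and viewed, at most 10 in all, crops included, and the job is handed in when it is done.

```bash
mkdir -p pics
cat > h.py <<'E'
import numpy as np, cv2
from plant import manip, kin, eyes, finder, monitor
def cloud(cam, d):
    c=eyes.get_calibration(cam); K=np.array(c["intrinsics"]); T=np.array(c["world_from_camera"])
    v,u=np.mgrid[0:400,0:640]
    P=np.stack([(u-K[0,2])/K[0,0]*d,(v-K[1,2])/K[1,1]*d,d],-1)
    return P@T[:3,:3].T+T[:3,3]
E
python3 - <<'E'
from h import *
for cam in ["scene","top"]:
    im,d=eyes.get_image(cam); cv2.imwrite(f"pics/{cam}0.png",im[...,::-1])
    P=cloud(cam,d); np.savez(f"{cam}0.npz",im=im,d=d,P=P)
    print(cam,np.round(eyes.get_calibration(cam)["world_from_camera"],3).tolist())
    for n in ["guard","shutter","shutter_tab","plunger","release_key","glue_bottle","tape_measure","v_block_1"]:
        for r in finder.silhouettes(n,cam)[:2]:
            m=r["region"]&(d>0); p=P[m]
            np.save(f"m_{cam}_{n}.npy",r["region"]) if r is not None else 0
            print(n,round(r["confidence"],2),np.round(r["uv"]),m.sum(),np.round(np.median(p,0),3) if len(p) else "",np.round(np.percentile(p,[2,98],axis=0),3).tolist() if len(p) else "")
print(monitor.read_time_s())
E
```

```text
scene [[-0.526, -0.539, 0.658, -0.178], [-0.85, 0.321, -0.417, 0.556], [0.014, -0.779, -0.627, 0.844], [0.0, 0.0, 0.0, 1.0]]
guard 0.71 [286. 197.] 4285 [0.648 0.115 0.089] [[0.635, 0.012, 0.003], [0.774, 0.196, 0.151]]
shutter 0.64 [300. 190.] 455 [0.638 0.1   0.122] [[0.634, 0.081, 0.061], [0.655, 0.117, 0.181]]
shutter 0.49 [288. 196.] 4358 [0.648 0.115 0.088] [[0.635, 0.012, 0.002], [0.774, 0.198, 0.15]]
shutter_tab 0.97 [298. 193.] 433 [0.638 0.1   0.119] [[0.634, 0.081, 0.06], [0.651, 0.117, 0.18]]
release_key 0.75 [406. 215.] 403 [ 0.497 -0.184  0.013] [[0.45, -0.223, -0.001], [0.594, -0.162, 0.034]]
glue_bottle 0.96 [372. 164.] 399 [ 0.706 -0.2    0.064] [[0.696, -0.225, 0.005], [0.728, -0.188, 0.123]]
tape_measure 0.92 [219. 275.] 687 [0.536 0.377 0.043] [[0.531, 0.343, 0.003], [0.563, 0.406, 0.064]]
v_block_1 0.58 [335. 276.] 401 [0.411 0.121 0.021] [[0.389, 0.094, -0.001], [0.439, 0.144, 0.032]]
top [[-0.019, -0.981, 0.192, 0.335], [-1.0, 0.022, 0.012, 0.066], [-0.016, -0.192, -0.981, 1.255], [0.0, 0.0, 0.0, 1.0]]
guard 0.83 [315. 151.] 4034 [0.715 0.091 0.087] [[0.638, -0.014, -0.001], [0.776, 0.199, 0.153]]
shutter_tab 0.89 [316. 168.] 316 [0.64  0.098 0.148] [[0.637, 0.08, 0.06], [0.661, 0.116, 0.185]]
plunger 0.61 [314. 154.] 73 [0.701 0.093 0.087] [[0.689, 0.085, 0.079], [0.714, 0.103, 0.093]]
release_key 0.57 [428. 228.] 540 [ 0.513 -0.192  0.016] [[0.453, -0.22, 0.007], [0.599, -0.166, 0.037]]
glue_bottle 0.8 [434. 145.] 391 [ 0.71  -0.203  0.094] [[0.699, -0.225, 0.009], [0.729, -0.189, 0.129]]
tape_measure 0.93 [211. 213.] 487 [0.548 0.365 0.056] [[0.533, 0.336, 0.004], [0.568, 0.401, 0.067]]
tape_measure 0.26 [315. 170.] 311 [0.64  0.098 0.148] [[0.637, 0.08, 0.061], [0.66, 0.116, 0.185]]
v_block_1 0.54 [307. 269.] 289 [0.417 0.117 0.026] [[0.393, 0.094, 0.011], [0.44, 0.139, 0.034]]
0.9
```

Run:
```python
from h import *
S=np.load("scene0.npz");T=np.load("top0.npz")
a=cv2.resize(S["im"][100:330,170:490],None,fx=2.4,fy=2.4,interpolation=cv2.INTER_CUBIC)
cv2.imwrite("pics/a.png",a[...,::-1])
P=S["P"];m=np.load("m_scene_guard.npy")&~np.load("m_scene_shutter_tab.npy")&(S["d"]>0)
# guard region might be 'shutter' second result too; front face fit
p=P[m]; p=p[(p[:,2]>.06)&(p[:,2]<.135)]
rng=np.random.default_rng(0);best=None
for _ in range(500):
    i=rng.choice(len(p),2,False); t=p[i[1],:2]-p[i[0],:2]
    if abs(t[1])<.05: continue
    n=np.array([t[1],-t[0]])/np.hypot(*t); n*=np.sign(n[0])
    k=abs((p[:,:2]-p[i[0],:2])@n)<.0025
    if best is None or k.sum()>best.sum(): best=k
q=p[best]; c=q[:,:2].mean(0);w,V=np.linalg.eigh(np.cov((q[:,:2]-c).T)); n=V[:,0]*np.sign(V[0,0])
print("front n",n,"yaw",np.arctan2(n[1],n[0]),"c",c,len(q),len(p))
t=np.array([-n[1],n[0]]); s=(q[:,:2]-c)@t
print("extent lat",np.percentile(s,[0,.5,1,99,99.5,100]))
for f in [0,.5,1,99,99.5,100]: print(f,c+t*np.percentile(s,f))
# panel top edge (top view)
P=T["P"];k=np.load("m_top_guard.npy")&(T["d"]>0)&(P[...,2]>.128)&(P[...,2]<.146)
q=P[k]; print("paneltop",k.sum(),[np.round(((q[:,:2]-c)@x).tolist(),4)[[0,-1]] if 0 else np.round(np.percentile((q[:,:2]-c)@x,[0,2,50,98,100]),4) for x in (n,t)])
for cam,D in(("scene",S),("top",T)):
    P=D["P"];m=np.load(f"m_{cam}_shutter_tab.npy")&(D["d"]>0)&(P[...,2]>.155);q=P[m]
    print(cam,"tab",m.sum(),[np.round(np.percentile((q[:,:2]-c)@x,[2,50,98]),4) for x in (n,t)], np.percentile(q[:,2],[5,95]))
    m=np.load(f"m_{cam}_release_key.npy")&(D["d"]>0); hsv=cv2.cvtColor(D["im"],cv2.COLOR_RGB2HSV)
    o=m&(hsv[...,0]<22)&(hsv[...,1]>130); h=o&(P[...,2]>.025); b=m&~o&(P[...,2]>.005)&(P[...,2]<.02)
    for nm,x in(("handle",h),("bar",b)):
        r=cv2.minAreaRect(P[x][:,:2].astype(np.float32)*1000); print(cam,nm,x.sum(),r, P[x].mean(0))
    hc,bc=P[h].mean(0)[:2],P[b].mean(0)[:2]; print("yaw hb",np.arctan2(*(bc-hc)[::-1]))
pl=T["P"][np.load("m_top_plunger.npy")&(T["d"]>0)]; print("plunger",np.round(np.median((pl[:,:2]-c)@t),4))
```

```text
front n [ 0.99872058 -0.05056882] yaw -0.050590394248465224 c [0.64350499 0.10240693] 787 2280
extent lat [-0.0898514  -0.08806622 -0.08760216  0.07984538  0.08013283  0.08041622]
0 [0.63896131 0.01267049]
0.5 [0.63905158 0.01445339]
1 [0.63907505 0.01491685]
99 [0.64754267 0.18215016]
99.5 [0.64755721 0.18243724]
100 [0.64757154 0.18272027]
paneltop 419 [array([-0.0057, -0.0049,  0.0057,  0.1285,  0.1313]), array([-0.0903, -0.0882, -0.01  ,  0.0777,  0.0785])]
scene tab 54 [array([-0.0051, -0.0001,  0.0067]), array([-0.0098, -0.0011,  0.0041])] [0.1571206  0.18166299]
scene handle 125 ((477.6937255859375, -179.2782440185547), (27.217491149902344, 59.17544937133789), 74.61469268798828) [ 0.47501096 -0.17727865  0.0309777 ]
scene bar 137 ((543.9447021484375, -198.571533203125), (23.501134872436523, 121.29454040527344), 72.03195190429688) [ 0.55577208 -0.20095551  0.01086989]
yaw hb -0.28518045693115734
top tab 58 [array([-0.0019,  0.002 ,  0.0138]), array([-0.0111, -0.0051,  0.0012])] [0.15601902 0.18508632]
top handle 237 ((480.265380859375, -181.9257049560547), (25.782190322875977, 58.43818664550781), 73.90824890136719) [ 0.47985497 -0.18107201  0.03214358]
top bar 271 ((557.2894287109375, -203.7524871826172), (19.61648941040039, 95.79142761230469), 73.90486145019531) [ 0.55742967 -0.20344507  0.01230023]
yaw hb -0.28078711755525276
plunger -0.0064
```

View pics/a.png

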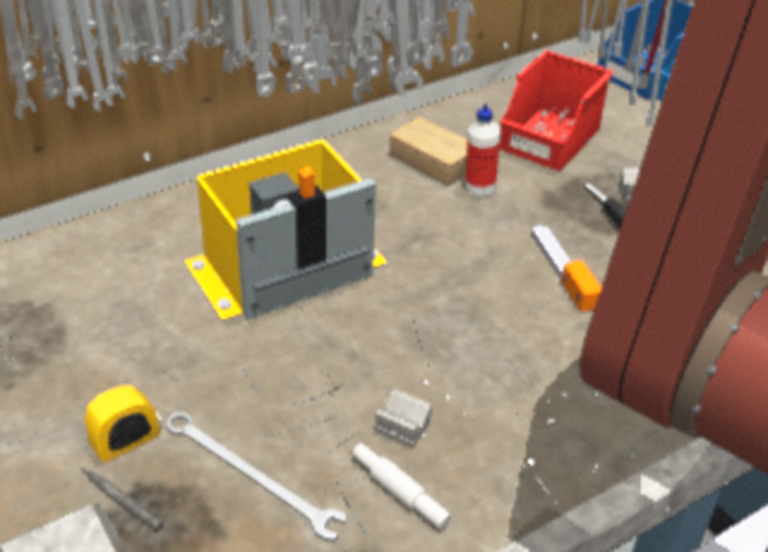

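```bash
cat >> h.py <<'E'
YG=-0.0506; n=np.array([np.cos(YG),np.sin(YG)]); t=np.array([-n[1],n[0]])
G=np.array([0.6433,0.0974])
def gw(x,y,z): return [*(G+n*x+t*y),z]
def down(y): return [np.pi,0,y]
E
python3 - <<'E'
from h import *
print("rot",monitor.read_tcp_rot())
manip.gripper_to(0.0)
manip.movep(gw(.006,-.045,.26),down(YG))
print(monitor.read_q())
c=eyes.get_calibration("wrist");print(np.round(c["world_from_camera"],3).tolist(),c["intrinsics"])
manip.move_l(gw(.006,-.045,.164),feed=.12)
f0=np.array(monitor.read_ft_force())
s=manip.move_l(gw(.006,.046,.164),feed=.05,max_force=12)
p=np.array(monitor.read_eef_pos()); d=p[:2]-G
print(s,"guard xy",d@n,d@t,p,np.array(monitor.read_ft_force())-f0)
manip.move_l(gw(.006,d@t-.015,.164)); manip.move_l(gw(.006,d@t-.03,.26))
print(monitor.read_time_s())
E
```

```text
rot [3.14158376e+00 2.18003763e-05 4.32765394e-01]
[-4.22662148e-02  2.61173651e-01  1.42466398e+00 -2.82891854e-04
  1.45584908e+00  1.58025690e+00]
[[-0.052, -0.958, -0.283, 0.719], [-0.999, 0.051, 0.013, 0.048], [0.002, 0.283, -0.959, 0.402], [0.0, 0.0, 0.0, 1.0]] [[309.70691629   0.         316.5317766 ]
 [  0.         309.70691629 198.60739856]
 [  0.           0.           1.        ]]
True guard xy 0.006054256254960275 0.02803420532131698 [0.65076443 0.12509211 0.16374569] [-0.55176029 -3.78176982  2.52791349]
7.5917
```

Run:
```python
from h import *
# key pose: from top, yaw -0.281..-0.283
ky=-0.282; k=np.array([np.cos(ky),np.sin(ky)])
h=(np.array([.4800,-.1815])+np.array([.4777,-.1795]))/2   # handle centre (-30)
g=h+k*10                                                   # grasp at key x=-20
manip.gripper_to(.06)
manip.movep([*g,.20],down(ky)); 
im,d=eyes.get_image("wrist"); cv2.imwrite("pics/w1.png",im[...,::-1])
im,d=eyes.get_image("scene"); b=cv2.resize(im[100:260,220:480],(640,394)); cv2.imwrite("pics/b.png",np.vstack([b,np.array(cv2.resize(cv2.imread("pics/w1.png")[...,::-1],(640,206*1)))])[...,::-1][:600])
print(monitor.read_eef_pos(),monitor.read_q(),monitor.read_time_s())
for cam in ["top"]:
    im,d=eyes.get_image(cam);P=cloud(cam,d)
    for r in finder.silhouettes("shutter_tab",cam)[:1]:
        q=P[r["region"]&(P[...,2]>.155)&(d>0)]-[*G,0]; print("tab",r["confidence"],np.median(q[:,:2]@n),np.median(q[:,:2]@t))
```

```text
Traceback (most recent call last):
host.Unreachable: the arm cannot take that pose within its joint ranges
```

Run:
```python
from h import *
print(monitor.read_q(), monitor.read_eef_pos(),monitor.read_opening())
for p in ([.489,-.183,.2],[.489,-.183,.26],[.489,-.183,.024]):
    for y in (-.282,-.282+np.pi,-.1,.2): print(p,y,kin.inverse_kinematics(p,down(y)))
for y in (YG,YG+np.pi):
  for x in (-.065,-.2,-.25): print(x,kin.inverse_kinematics(gw(x,0,.08),down(y)))
```

```text
[ 0.02711875  0.27982585  1.40205185 -0.00331091  1.4616457   1.64866587] [0.64920929 0.09513963 0.26000137] 0.05974187168918244
[0.489, -0.183, 0.2] -0.282 [-5.09212560e-01 -1.51410320e-03  1.82719270e+00 -4.44089210e-16
  1.31591405e+00  1.34358377e+00]
[0.489, -0.183, 0.2] 2.859592653589793 [-5.09212560e-01 -1.51410320e-03  1.82719270e+00  0.00000000e+00
  1.31591405e+00 -1.79800889e+00]
[0.489, -0.183, 0.2] -0.1 [-5.09212560e-01 -1.51410320e-03  1.82719270e+00 -4.44089210e-16
  1.31591405e+00  1.16158377e+00]
[0.489, -0.183, 0.2] 0.2 [-5.09212560e-01 -1.51410320e-03  1.82719270e+00 -4.44089210e-16
  1.31591405e+00  8.61583767e-01]
[0.489, -0.183, 0.26] -0.282 [-5.09212560e-01 -4.58029833e-02  1.75669883e+00 -4.44089210e-16
  1.43069681e+00  1.34358377e+00]
[0.489, -0.183, 0.26] 2.859592653589793 [-0.50921256 -0.04580298  1.75669883  0.          1.43069681 -1.79800889]
[0.489, -0.183, 0.26] -0.1 [-5.09212560e-01 -4.58029833e-02  1.75669883e+00 -4.44089210e-16
  1.43069681e+00  1.16158377e+00]
[0.489, -0.183, 0.26] 0.2 [-5.09212560e-01 -4.58029833e-02  1.75669883e+00 -4.44089210e-1
[... 387 characters left out ...]
01  1.16158377e+00]
[0.489, -0.183, 0.024] 0.2 [-5.09212560e-01  2.32308043e-01  1.94142995e+00 -4.44089210e-16
  9.67854664e-01  8.61583767e-01]
-0.065 [ 3.80715662e-02  2.84727122e-01  1.75062056e+00 -4.44089210e-16
  1.10624497e+00  1.65946789e+00]
-0.2 [ 6.47281848e-02 -1.41362378e-02  2.08535451e+00 -4.44089210e-16
  1.07037438e+00  1.68612451e+00]
-0.25 [ 7.90941051e-02 -1.38800799e-01  2.20144182e+00 -4.44089210e-16
  1.07895163e+00  1.70049043e+00]
-0.065 [ 0.03807157  0.28472712  1.75062056  0.          1.10624497 -1.48212476]
-0.2 [ 0.06472818 -0.01413624  2.08535451  0.          1.07037438 -1.45546814]
-0.25 [ 0.07909411 -0.1388008   2.20144182  0.          1.07895163 -1.44110222]
```

Run:
```python
from h import *
ky=-0.282; k=np.array([np.cos(ky),np.sin(ky)])
h=(np.array([.4800,-.1815])+np.array([.4777,-.1795]))/2
g=h+k*.010
manip.movep([*g,.20],down(ky))
T=np.array(eyes.get_calibration("wrist")["world_from_camera"]);K=eyes.get_calibration("wrist")["intrinsics"]
im,d=eyes.get_image("wrist"); cv2.imwrite("pics/w1.png",im[...,::-1])
v,u=np.mgrid[0:400,0:640]; dx,dy=u-K[0][2],v-K[1][2]; r=np.hypot(dx,dy)+1e-9; th=r/K[0][0]
P=np.stack([dx/r*np.tan(th)*d,dy/r*np.tan(th)*d,d],-1)@T[:3,:3].T+T[:3,3]
hsv=cv2.cvtColor(im,cv2.COLOR_RGB2HSV)
S=finder.silhouettes("release_key","wrist")
for s in S[:1]:
    m=s["region"]&(d>0); print(s["confidence"],s["uv"],m.sum())
    o=m&(hsv[...,0]<22)&(hsv[...,1]>130)&(P[...,2]>.026);b=m&(P[...,2]>.006)&(P[...,2]<.018)&~((hsv[...,0]<22)&(hsv[...,1]>130))
    for q in(o,b): print(q.sum(),cv2.minAreaRect(P[q][:,:2].astype(np.float32)*1000) if q.sum()>3 else "", P[q].mean(0))
im,d=eyes.get_image("scene"); cv2.imwrite("pics/b.png",cv2.resize(im[100:260,220:480],(640,394))[...,::-1])
print(monitor.read_eef_pos(),monitor.read_time_s())
im,d=eyes.get_image("top");P=cloud("top",d)
for r in finder.silhouettes("shutter_tab","top")[:1]:
    q=P[r["region"]&(P[...,2]>.155)&(d>0)]-[*G,0]; print("tab",r["confidence"],np.median(q[:,:2]@n),np.median(q[:,:2]@t))
```

```text
0.61 [318.9, 153.3] 3115
1317 ((480.0995178222656, -183.4449462890625), (26.414112091064453, 58.611572265625), 74.71035766601562) [ 0.48119796 -0.18366103  0.03128163]
1682 ((533.7559814453125, -199.77593994140625), (24.835968017578125, 144.79046630859375), 72.34361267089844) [ 0.55489791 -0.20539158  0.0115565 ]
[ 0.48937957 -0.18252933  0.20037829] 9.5833
tab 0.79 0.0028526751861361224 0.048923640729248846
```

View pics/b.png

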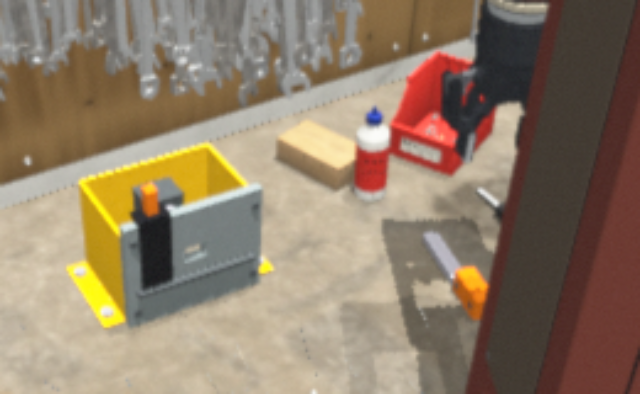

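View pics/w1.png

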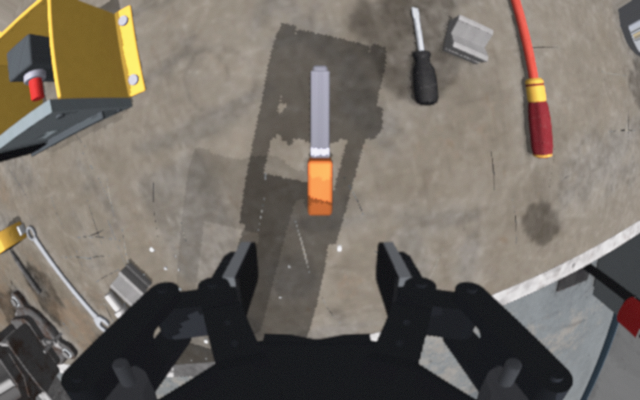

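Run:
```python
from h import *
ky=-0.28; k=np.array([np.cos(ky),np.sin(ky)])
g=np.array([.4797,-.1822])+k*.010
manip.move_l([*g,.04],feed=.15,rotation=down(ky))
print(manip.move_l([*g,.006],feed=.06,max_force=10),monitor.read_eef_pos())
manip.gripper_to(0.0,f_grip=80)
print(monitor.read_opening(),monitor.read_grasp_force(),monitor.read_eef_pos())
manip.move_l([*g,.06],feed=.06); manip.hold(.3)
print(monitor.read_grasp_force(),monitor.read_ft_force())
manip.move_l([*g,.16],feed=.15)
manip.movep(gw(-.17,0,.12),down(YG))
manip.move_l(gw(-.17,0,.080),feed=.1)
p=np.array(monitor.read_eef_pos()); q=p[:2]-G; print("tcp guard",q@n,q@t,p,monitor.read_tcp_rot(),monitor.read_time_s())
for cam in("scene","top"):
    im,d=eyes.get_image(cam);P=cloud(cam,d);np.savez(f"{cam}1.npz",im=im,d=d,P=P)
    for nm in("release_key","guard","plunger"):
        for s in finder.silhouettes(nm,cam)[:1]: np.save(f"m1_{cam}_{nm}.npy",s["region"]); print(cam,nm,s["confidence"],s["uv"],s["region"].sum())
a=np.load("scene1.npz")["im"][120:280,220:420];b=np.load("top1.npz")["im"][100:260,240:440]
cv2.imwrite("pics/c.png",cv2.resize(np.hstack([a,b]),(800,320),interpolation=cv2.INTER_CUBIC)[...,::-1])
```

```text
False [ 0.4892722  -0.18492897  0.00581815]
0.024461474385202013 80.05418658256531 [ 0.48991866 -0.18533235  0.00674986]
79.5294463634491 [-0.89786427  0.30713018 -1.85333346]
tcp guard -0.16978361035391568 -0.00046334074163126814 [0.47371026 0.10552464 0.08000086] [ 3.14156655e+00  2.87806416e-04 -5.15710815e-02] 15.875
scene release_key 0.74 [332.8, 240.7] 245
scene guard 0.92 [282.5, 197.3] 3788
scene plunger 0.6 [283.8, 197.9] 509
top release_key 0.62 [309.6, 254.0] 68
top guard 0.96 [314.5, 149.2] 3927
top plunger 0.66 [315.1, 153.9] 72
```

View pics/c.png

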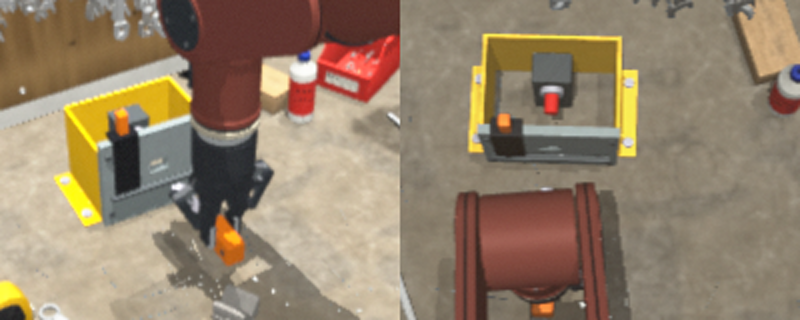

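```bash
cat >> h.py <<'E'
def wrist(name):
    c=eyes.get_calibration("wrist");T=np.array(c["world_from_camera"]);K=c["intrinsics"]
    im,d=eyes.get_image("wrist"); cv2.imwrite(f"pics/{name}.png",im[...,::-1])
    v,u=np.mgrid[0:400,0:640]; dx,dy=u-K[0][2],v-K[1][2]; r=np.hypot(dx,dy)+1e-9; th=r/K[0][0]
    P=np.stack([dx/r*np.tan(th)*d,dy/r*np.tan(th)*d,d],-1)@T[:3,:3].T+T[:3,3]
    q=P-[*G,0]; return im,d,np.stack([q[...,:2]@n,q[...,:2]@t,q[...,2]],-1)
E
python3 - <<'E'
from h import *
im,d,P=wrist("w2"); np.savez("w2.npz",im=im,d=d,P=P)
m=(d>0)&(abs(P[...,1])<.03)&(P[...,0]<-.02)&(P[...,0]>-.16)&(P[...,2]>.07)&(P[...,2]<.1)
q=P[m]; print(m.sum(),q[:,0].max())
for a in np.arange(-.14,-.04,.015):
    s=q[(q[:,0]>a)&(q[:,0]<a+.015)]
    if len(s)>5: print(round(a,3),len(s),np.round(np.percentile(s[:,1],[2,98]),4),s[:,1].mean().round(4),np.median(s[:,2]).round(4))
m=(d>0)&(abs(P[...,0])<.012)&(abs(P[...,1])<.08)&(P[...,2]>.055)&(P[...,2]<.13); print("face",m.sum(),np.polyfit(P[m][:,1],P[m][:,0],1),np.median(P[m],0))
E
```

```text
10295 -0.05088243518766988
-0.14 1369 [-0.0094  0.0097] 0.0001 0.0853
-0.125 1465 [-0.0094  0.0099] 0.0002 0.0852
-0.11 1518 [-0.0096  0.0094] -0.0001 0.0852
-0.095 1487 [-0.0095  0.0093] -0.0 0.0852
-0.08 1482 [-0.0096  0.0093] -0.0002 0.0852
-0.065 1099 [-0.0095  0.0093] -0.0001 0.0848Traceback (most recent call last):
  File "<stdin>", line 8, in <module>
    raise TypeError("expected non-empty vector for x")
TypeError: expected non-empty vector for x
```

View pics/w2.png

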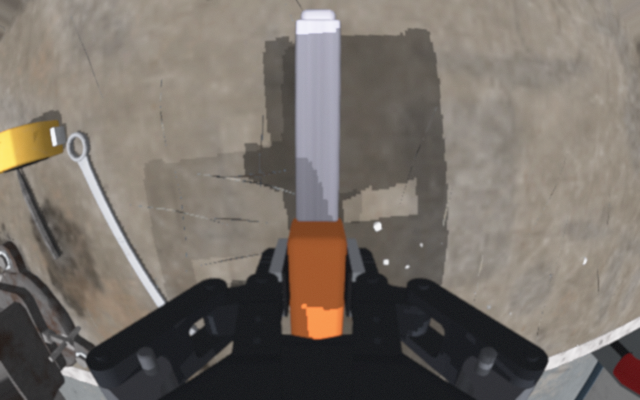

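```bash
cat >> h.py <<'E'
def g3():
    p=np.array(monitor.read_eef_pos()); q=p[:2]-G; return np.round([q@n,q@t,p[2]],4)
def fg():
    f=np.array(monitor.read_ft_force()); return np.round([f[:2]@n,f[:2]@t,f[2]],2)
TIP=.1193
E
python3 - <<'E'
from h import *
R=down(YG); Z=.0808
manip.move_l(gw(-TIP-.015,0,Z),feed=.1,rotation=R); manip.hold(.2); print(g3(),fg())
print(manip.move_l(gw(-TIP+.005,0,Z),feed=.03,max_force=6)); a=g3(); print("in",a+[TIP,0,0],fg())
res={}
if a[0]+TIP>.002:
    x=a[0]
    for nm,dy,dz in(("+y",.006,0),("-y",-.006,0),("+z",0,.005),("-z",0,-.005)):
        s=manip.move_l(gw(x,dy,Z+dz),feed=.012,max_force=4); print(nm,s,g3(),fg())
        manip.move_l(gw(x,0,Z),feed=.03); 
print(monitor.read_time_s())
E
```

```text
[-0.135   0.      0.0806] [-0.15  0.2  -1.65]
False
in [0.0048 0.     0.0806] [-0.05  0.06 -1.98]
+y True [-0.1148  0.0026  0.0802] [ 1.41 -2.55 -0.48]
-y True [-0.115  -0.0043  0.0802] [ 1.14  2.65 -0.31]
+z True [-0.1156 -0.0002  0.0844] [-1.04  0.16 -1.7 ]
-z True [-0.1144  0.      0.0782] [-0.43  0.66  4.65]
20.5417
```

Run:
```python
from h import *
Y,Z=-.0009,.0811
manip.move_l(gw(-TIP+.005,Y,Z),feed=.03,rotation=down(YG)); manip.hold(.2); print(fg())
for x in (.012,.022,.036):
    print(x,manip.move_l(gw(-TIP+x,Y,Z),feed=.03,max_force=10),g3()+[TIP,0,0],fg())
manip.hold(.2)
im,d,P=wrist("w3"); print(monitor.read_time_s(),monitor.read_opening(),monitor.read_grasp_force())
```

```text
[-0.12  0.5  -1.34]
0.012 False [ 0.0123 -0.0009  0.0811] [ 0.95  0.35 -1.66]
0.022 False [ 0.0221 -0.0009  0.0811] [ 0.04 -0.19 -2.4 ]
0.036 False [ 0.036  -0.0009  0.081 ] [-0.19 -1.07 -1.93]
22.725 0.02477173734065001 79.47077751159668
```

View pics/w3.png

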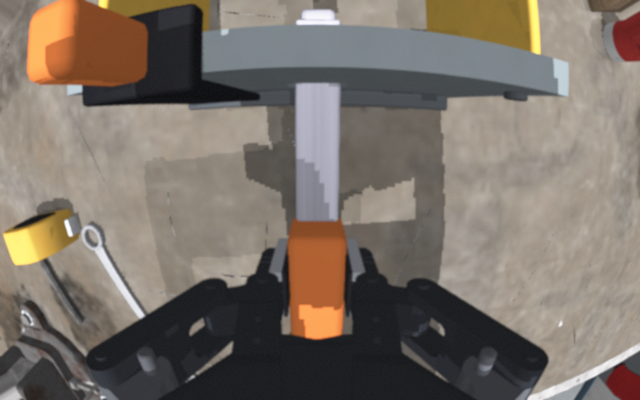

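Run:
```python
from h import *
Y,Z=-.0009,.0811
f0=fg(); s=manip.move_l(gw(-TIP+.052,Y,Z),feed=.015,max_force=2.5); a=g3(); print("contact",s,a+[TIP,0,0],fg()-f0)
x0=a[0] if s else -TIP+.045
print(manip.move_l(gw(x0+.0105,Y,Z),feed=.02,max_force=15)); manip.hold(.5)
print(g3()+[TIP,0,0],fg()-f0,monitor.read_grasp_force(),monitor.read_time_s())
im,d,P=wrist("w4")
m=(d>0)&(abs(P[...,1])<.02)&(P[...,0]<-.005)&(P[...,0]>-.08)&(P[...,2]>.07)&(P[...,2]<.1);q=P[m]
print("slope y,z per x",np.polyfit(q[:,0],q[:,1],1),np.polyfit(q[:,0],q[:,2],1))
hs=cv2.cvtColor(im,cv2.COLOR_RGB2HSV);o=(d>0)&(hs[...,0]<22)&(hs[...,1]>130)&(abs(P[...,1])<.02)&(P[...,0]<0)&(P[...,2]>.095)
print("handle front x",np.percentile(P[o][:,0],99.5))
```

```text
contact True [ 0.0443 -0.001   0.0801] [ 0.68 -0.3   0.49]
False
[ 0.0529 -0.0009  0.0802] [-6.37  0.64  2.72] 79.93118047714233 24.6083
slope y,z per x [-0.01316121 -0.00117299] [-0.14291896  0.0820451 ]
handle front x -0.046263423205429685
```

Run:
```python
from h import *
im,d,P=wrist("w5")
m=(d>0)&(abs(P[...,1])<.009)&(P[...,0]<-.012)&(P[...,0]>-.04)&(P[...,2]>.076)&(P[...,2]<.096);q=P[m]
print(m.sum(),"slope",np.polyfit(q[:,0],q[:,1],1),np.polyfit(q[:,0],q[:,2],1))
m=(d>0)&(abs(P[...,1])<.012)&(P[...,0]>.02)&(P[...,0]<.07)&(P[...,2]>.06);q=P[m];print("behind",m.sum(),np.round(np.percentile(q,[2,50,98],axis=0),4).tolist() if len(q) else "")
manip.move_l(gw(-TIP+.0558,-.0009,.0818),feed=.02,max_force=15); manip.hold(.5); print(g3()+[TIP,0,0],fg(),monitor.read_time_s())
im,d,P=wrist("w6")
m=(d>0)&(abs(P[...,1])<.009)&(P[...,0]<-.012)&(P[...,0]>-.04)&(P[...,2]>.076)&(P[...,2]<.096);q=P[m]
print(m.sum(),"slope",np.polyfit(q[:,0],q[:,1],1),np.polyfit(q[:,0],q[:,2],1))
```

```text
2343 slope [-2.36509625e-03 -5.80446321e-05] [-0.00609783  0.08470121]
behind 3314 [[0.0208, -0.0106, 0.0811], [0.0368, -0.0014, 0.0844], [0.0547, 0.0082, 0.0874]]
[ 0.0535 -0.0009  0.0805] [-6.45 -0.49  0.36] 25.4583
2338 slope [-0.00462682 -0.00016649] [-0.00869055  0.0848666 ]
```

View pics/w6.png

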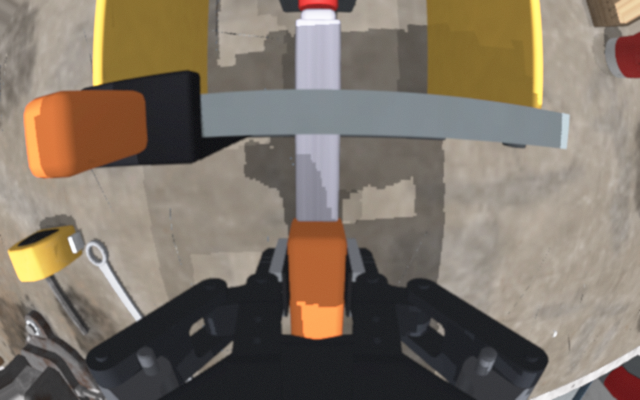

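Picture: the key is straight through the window, its nose at (318,15) against the red plunger at (318,3). The bar is level (slope below 0.01), the push is about 6.4 N (roughly 9 mm of travel), and the shutter stands clear to the left.

Run:
```python
from h import *
print(fg(),monitor.read_grasp_force()); print(manip.job_done())
```

```text
[-6.42 -0.7   1.5 ] 79.75676536560059
the job is handed in; nothing more can be done
None
```

I handed the job in with the key still gripped (about 80 N), level through the window and holding the plunger in about 9 mm (estimated from the 6.4 N push), with the shutter about 49 mm open; the bystanders were not re-measured at the end, and the call returned no verdict.

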